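# Latch the diffuser slide under a microscope stage

### The job

Bring the diffuser into the light path of the stereo microscope: with the fingertips, push the sprung slide on the right-hand side of the light base all the way in by its upright tab, then let it go so that it springs back a little and is caught by its catch at the middle position, and take the hand away. Push steadily without forcing it at the end of its travel, do not grip or pull the tab, do not knock the microscope, and leave the dish on the stage and the other things on the bench where they are.

Things in the scene. Friction and masses are not known exactly. Their poses are not given: they have to be found in the camera images.
- scope_base: white light base of a stereo microscope, fixed; origin under its centre, own x from its round front (-140 mm) to its back (+140), sides at y = -105 and +105, top at 68 mm. A column at x = +100 rises to 375 mm; the head is swung out over the left side (+y), 158 mm or more above the bench. On the right a 40 mm high aluminium slide bed sticks out to y = -187, x = -63 to +19 mm
- slide_tab (a point): centre of the outer face of the slide's upright finger tab (aluminium with black pad, 36 wide, 5 mm thick, from 40 to 82 mm above the bench, this point at 64) at the slide's outer end, at base x = -35, y = -245 mm when out; open bench outside it. Axes as the base: own +y is the pushing direction, level, into the base; x is the tab's width. It moves with the slide
- diffuser_slide (a joint): how far the slide is pushed in, m: 0 = out (start), 0.034 = middle position, resting on the catch, 0.048 = end of travel on a rubbery stop (gives about 2 mm at 20 N). A spring pushes it out, 2.5 N when out, 6 N at the end, plus under 1 N where it swings the catch aside. Let go short of 0.037 it springs right out; let go beyond, it returns to 0.034 and latches. A second push does not unlatch it
- slide_catch (a joint): angle, rad, of the small steel sprung catch on the bed beside the slide (+x side): 0 = its nose in the way of the slide's latch pin; the pin swings it aside to about 0.25 as the slide goes in, and it snaps back to 0 behind the pin by itself. It needs no touching; turning it by its little lever would free the slide
- catch_nose (a point): tip of the nose of the catch, 53 mm above the bench, 103 mm inward from the tab's outer face when the slide is out
- petri_dish: clear round Petri dish, 55 mm across and 13 mm high, a few seeds in it, standing on the stage glass of the base; origin at the centre of its underside; stays where it is
- seed_tray: open white plastic tray, 85 x 85 x 20 mm, with seeds, on the bench on the robot's side of the slide; origin at the centre of its underside; stays where it is
- sample_vial: small clear vial with white cap, 25 mm across and 54 mm high, standing on the bench beside the slide, on the side away from the robot; origin at the centre of its underside; stays where it is
- dropper_bottle: amber bottle with black cap, 32 mm across and 78 mm high, on the bench beyond the vial; origin at the centre of its underside; stays where it is
- forceps: dark steel forceps, 135 x 16 x 10 mm, lying on the bench to the right of the slide, about 100 mm or more from the tab; origin under the middle; stays where it is
- slide_box: grey box with black lid for specimen slides, 99 x 85 x 37 mm, on the bench to the left of the base; origin at the centre of its underside; stays where it is
- marker_pen: white marker pen with black cap, 135 mm long and 12 mm thick, lying on the bench in front of the base; origin under the middle; stays where it is

How it is judged (in metres and radians):
On the way, in this order (a step that is already met when the one before it is completed fails the run):
1. the slide is pushed in past its catch, 37 mm or more, by the fingers (value of joint diffuser_slide above 0.037 m and contact force between the fingers and diffuser_slide above 0.5 N), for 0.05 s.
2. let go, the slide rests on its catch at the middle position (value of joint diffuser_slide between 0.031 and 0.0365 m and value of joint slide_catch below 0.06 rad and contact force between the fingers and diffuser_slide below 0.2 N), for 0.3 s.
At the end, for the whole second after the job is handed in: The slide rests on its catch at its middle position (31 to 36.5 mm in), the catch swung back behind the latch pin (under 0.06 rad), the slide still and let go; the dish and the other six loose things within 20 mm of where they stood (value of joint diffuser_slide between 0.031 and 0.0365 m and value of joint slide_catch below 0.06 rad and velocity of joint diffuser_slide between -0.005 and 0.005 m/s and distance of each of petri_dish, seed_tray, sample_vial, dropper_bottle, forceps, slide_box, marker_pen from where it was at the start of the episode below 0.02 m); the robot touches nothing.
It fails at once if the slide is forced or the microscope struck by the fingers: more than 35 N on slide or base (contact force between the fingers and scope_base above 35 N).
It fails at once if the tab is gripped or pulled: the fingers press on the back of the tab (contact force between the fingers and diffuser_slide_c3 above 3 N).
It fails at once if the microscope is knocked by the arm: more than 20 N on its base, column or head (contact force between the arm and scope_base above 20 N).
It fails at once if the dish or another loose thing is moved by more than 20 mm or lifted (distance of any of petri_dish, seed_tray, sample_vial, dropper_bottle, forceps, slide_box, marker_pen from where it was at the start of the episode above 0.02 m).
It also fails if it takes over 32 s, if anything falls off the work surface, if the arm or the gripper's body presses on something with over 40 N, if the wrist force passes 120 N, or if a joint passes its speed limit or range.

### The arm

A 6-joint arm with a two-finger parallel gripper is mounted at the origin on the work surface. World frame = base frame: x ahead of the robot, y to its left, z up, the work surface at z = 0. Lengths are in mm, angles in rad, forces in N, time in s.
With the tool pointing down it reaches from about 275 to 1000 mm from the base axis. Payload 8.4 kg.
Tool frame: the origin (TCP) lies midway between the tips of the shut fingers; the grasp point (between the pads) lies r.grip_point_offset behind it (r.grip_point_offset is the distance from the TCP to the grasp point, in mm); z points along the fingers, y is the direction in which the jaws open and shut (so a half turn about z gives the same grasp; the last joint's range is limited). The gripper opens to 85 mm and grips with 20 to 120 N. Pads are 22 mm wide; open, the fingers measure 114 mm over their backs; the gripper's body (76 mm by 85 mm) begins 54 mm behind the grasp point. The pads swing forward as they close: fully open they stand 13 mm farther back than shut.
Start: joints at [-1.331, 0.353, 1.633, -0, 1.155, -0.002], TCP at [149.655, -606.82, 204.381] pointing down, gripper open.
Joint ranges: [-2.63, 2.63], [-0.92, 2.1], [0.06, 2.66], [-1.3, 4.44], [0, 2.69], [-3.02, 3.02]. Speed limits (rad/s): [2.22, 2.22, 2.79, 3.14, 3.14, 3.14].

### API

Orientations are given as [roll, pitch, yaw] about the fixed x, y, z axes, in that order (R = Rz(yaw) Ry(pitch) Rx(roll)).
In Python, from rig import r gives the robot as it stands.
- The arm moves only by the tool move_arm, never from a script. Its argument "targets" is one flat list of numbers, 5 for each row, row after row: the gripper's target within -1 to 1 (fully open at 1, half-way at 0, shut at -1), then the shift along the tool's x, y, z in cm, then the turn about the tool's z in degrees. In form: [gripper, tx, ty, tz, turn, gripper, tx, ty, tz, turn, ...]. A call has 1 to 10 rows; each row is the pose to reach, as a shift and turn from the pose commanded when the call began, along the tool's axes at that moment; what a row does not reach only later rows make up. A row lasts 1/10 s, in which the tool goes at most 50 mm and 8.59 degrees, less where a joint would pass 70% of its speed; a pose out of reach is approached as far as the arm can. A call with a gripper value outside its range is refused whole. The fingers move at their own pace and stop on an object; "squeeze" is the grip in N (left out, the last holds). Time passes only in rows, so rows that repeat a pose let the fingers close. It gives the time, the measured TCP pose, the force and the opening at its end, in the units of the state.
- r.sense(): the state, without advancing time (a new reading comes with each control period).
- r.grab_frame(name): name is "side" or "top" or "wrist"; returns a dict with "img" (384x512x3 uint8, blue, green, red), "K" (3x3 intrinsics, pixels), "world_to_cam" (4x4, takes a point from world to camera coordinates). Camera axes: x right, y down, z forward; pixel columns grow to the right and rows downward; lengths in mm; the calibration is good to about 2 mm. A picture is of the moment at which its call begins. There is no depth.
- r.sign_off(): hands the job in, once; it reports no verdict.
Trained networks look in a picture, given as the dict that the camera call returned (one of the last four; its "shot" number tells which), for a name from the list of things; names that differ only in an ending like _2 or _b are one class to them, and where a whole thing is asked for, a point or a joint stands for the part that bears it (a point fixed in the world has none). Each returns a list of dicts, best first, with "conf" (0 to 1); they miss things now and then, are a little off and sometimes report something else, mostly with a low value. They report only what shows in the picture. A call takes as long as a camera call.
- r.outline_of(picture, thing): "region" (384x512 bool, what is visible of it).
- r.mark_of(picture, thing): "position" ([x, y, z] in mm, in world coordinates, good to about 4 mm: a listed point, or the origin of a listed thing).
The state is a dict: "clock": time; "qpos": joint angles; "qvel": joint speeds; "joint_efforts": joint torques, N m; "eef_pos": TCP position; "tcp_rot": TCP orientation; "contact_force": force on the tool from outside, world axes, zero at the start; "wrist_torque": the same for the moment, N m; "opening": opening from 0.0 (shut) to 1.0 (fully open).
Only numpy, scipy, OpenCV 4.12 (cv2) and the standard library are available. Lean on these libraries where they do the work, as an engineer would, in place of code of your own. Each camera call takes 0.05 s, during which the arm holds its last target.

## Working session

There is one attempt and no reset: what is moved stays moved. The work goes in short steps, Python scripts to look and compute and a tool call to move; the robot and the scene stay as the last step left them, time stands still between calls to the robot, and variables do not carry over. Pictures are saved under pics/ and viewed, and the job is handed in when it is done.

Besides the shell and the picture viewer there is one more tool, called after "Call:" as name(argument=value, ...) on one line, values as JSON. move_arm: Moves the arm, as the interface text tells. Its arguments: {"type":"object","properties":{"targets":{"type":"array","items":{"type":"number"}},"squeeze":{"type":"number"}},"required":["targets"]}

```bash
mkdir -p pics; python3 - <<'E'
from rig import r
import cv2,numpy as np
print(r.sense())
for n in ("top","side"):
    f=r.grab_frame(n); cv2.imwrite(f"pics/{n}0.png",f["img"])
    for t in ("slide_tab","catch_nose","scope_base","sample_vial","seed_tray","forceps","dropper_bottle"):
        for d in r.mark_of(f,t)[:2]: print(n,t,np.round(d["position"],1),round(d["conf"],2))
E
```

```text
{'clock': 0.0, 'qpos': array([-1.33136400e+00,  3.53672963e-01,  1.63409976e+00,  3.47021522e-05,
        1.15517459e+00, -2.40054314e-03]), 'qvel': array([-8.22785668e-05,  4.50960967e-04, -5.00129517e-04,  5.99478135e-04,
       -1.58266611e-03, -1.19345782e-03]), 'joint_efforts': array([-2.03085765e-03, -6.05260062e+01, -3.42068946e+01, -9.49289961e-05,
        9.60917008e-03, -8.46439411e-05]), 'eef_pos': array([ 149.572657  , -606.33905529,  203.66090272]), 'tcp_rot': array([-3.14023808e+00, -3.49806036e-05,  2.41818816e-01]), 'contact_force': array([-0.04143176, -0.08319324,  0.23744309]), 'wrist_torque': array([-0.05633535, -0.01050549, -0.03817934]), 'opening': 0.9988897874943549}
top slide_tab [4.136e+02 1.846e+02 2.000e-01] 0.74
top slide_tab [ 545.8 -179.5   62.5] 0.57
top catch_nose [559.3 -76.1  49.9] 0.45
top catch_nose [ 417.1 -187.    -2.1] 0.16
top scope_base [599.7  63.7   0.7] 0.72
top sample_vial [ 646.5 -132.    -3.6] 0.65
top seed_tray [ 414.9 -188.    -0.8] 0.69
top forceps [ 510.3 -346.1   -2.9] 0.5
side slide_tab [ 548.9 -181.    62.7] 0.92
side catch_nose [559.6 -72.9  52.7] 0.42
side scope_base [601.   65.1   0.7] 0.93
side scope_base [411.7 178.   -0.8] 0.52
side sample_vial [ 649.1 -125.4    2.5] 0.51
side seed_tray [ 422.6 -186.2   -2.5] 0.61
side forceps [ 5.051e+02 -3.459e+02 -4.000e-01] 0.75
side dropper_bottle [ 722.8 -165.6   -0.8] 0.55
```

View pics/top0.png

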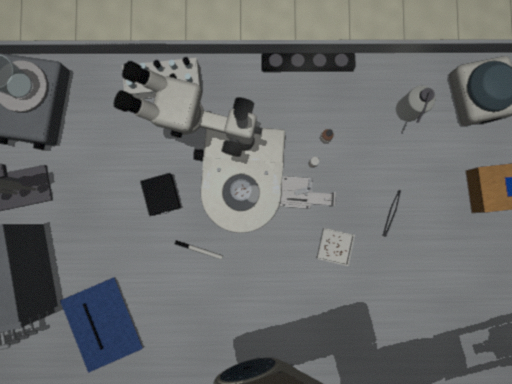

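View pics/side0.png

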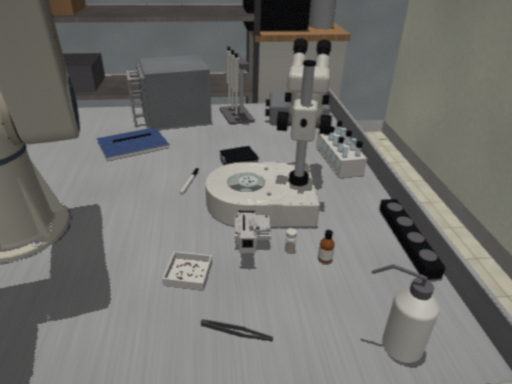

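Call:
move_arm(targets=[-1, 5, -2.5, 0, -8, -1, 10, -5, 0, -16, -1, 15, -8, 0, -24, -1, 20, -10.5, 0, -32, -1, 25, -13, 0, -40, -1, 30, -15.5, 0, -48, -1, 35, -18, 1, -56, -1, 40, -21, 2, -64, -1, 46.3, -24, 3, -72, -1, 46.3, -24, 3, -72], squeeze=30)

```text
clock: 1.8
eef_pos: [525.5, -276.7, 177.8]
tcp_rot: [3.141, 0.0, 1.503]
contact_force: [-0.0, 0.0, 0.7]
opening: 0.0
```

```bash
python3 - <<'E'
from rig import r
import cv2,numpy as np
for i in range(2):
  for n in ("wrist","side"):
    f=r.grab_frame(n); cv2.imwrite(f"pics/{n}1.png",f["img"])
    for t in ("slide_tab","catch_nose","scope_base"):
        for d in r.mark_of(f,t)[:2]: print(n,t,np.round(d["position"],1),round(d["conf"],2))
s=r.sense();print(s["clock"],s["eef_pos"],s["tcp_rot"],s["opening"],s["contact_force"],r.grip_point_offset)
E
```

```text
wrist slide_tab [ 545.1 -176.3   65.6] 0.69
side slide_tab [ 548.1 -183.    60.9] 0.64
side catch_nose [558.8 -74.3  51.1] 0.64
side scope_base [602.6  65.6   0.7] 0.69
wrist slide_tab [ 545.5 -178.7   68.2] 0.86
side slide_tab [ 545.6 -183.2   64.5] 0.64
side catch_nose [561.  -74.5  54.9] 0.43
side catch_nose [412.4 180.2   1.2] 0.23
side scope_base [6.026e+02 6.020e+01 2.000e-01] 0.71
2.6 [ 523.84974984 -278.50969904  177.81413359] [3.14149796e+00 5.23676364e-05 1.49799611e+00] 0.0001902073536211471 [-1.06336734 -0.25066147  0.59118895] 18.700000000000003
```

View pics/wrist1.png

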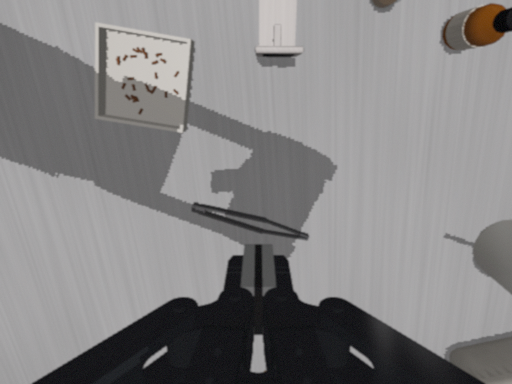

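View pics/side1.png

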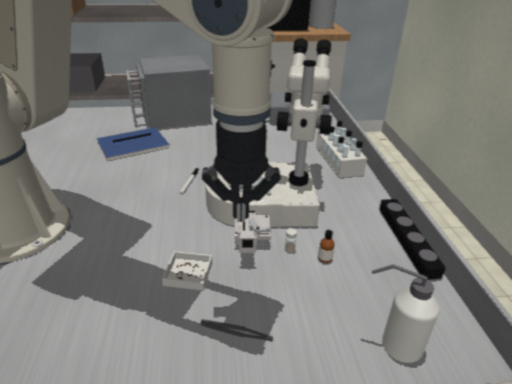

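```bash
python3 - <<'E'
from rig import r
import numpy as np
f=r.grab_frame("wrist")
K=f["K"];T=f["world_to_cam"];R=T[:3,:3];t=T[:3,3];c=-R.T@t
print("cam",c)
for u,v in ((257,50),(302,50),(257,54),(302,54),(280,47)):
    d=R.T@np.linalg.inv(K)@[u,v,1]; print(u,v,c+d*(82-c[2])/d[2])
s=r.sense();p=s["eef_pos"];y=s["tcp_rot"][2]
print(p,y)
ex=np.array([np.cos(y),np.sin(y)]);ey=np.array([np.sin(y),-np.cos(y)])
for tab in ([546.5,-181],):
    d=np.array(tab)-p[:2];print(d@ex,d@ey)
E
```

```text
cam [ 529.96444543 -194.4003331   347.28908311]
257 50 [ 530.54156309 -173.74254134   82.        ]
302 50 [ 563.5901339  -176.14722096   82.        ]
257 54 [ 530.34174367 -176.45722071   82.        ]
302 54 [ 563.50975151 -178.87028556   82.        ]
280 47 [ 547.53739653 -172.94525683   82.        ]
[ 523.90543597 -278.4032041   177.77529361] 1.4980802172091952
98.7873426301374 15.458312618324124
```

Call:
move_arm(targets=[-1, 1, 1.6, 3, 0, -1, 2, 1.6, 7, 0, -1, 4, 1.6, 10, 0, -1, 5, 1.6, 12.6, 0, -1, 6, 1.6, 12.6, 0, -1, 6, 1.6, 12.6, 0, -1, 6, 1.6, 12.6, 0])

```text
clock: 3.35
eef_pos: [545.6, -220.1, 53.4]
tcp_rot: [3.139, 0.001, 1.499]
contact_force: [-0.1, -0.4, 1.2]
opening: 0.002
```

```bash
python3 - <<'E'
from rig import r
import cv2,numpy as np
for n in ("wrist","side"):
    f=r.grab_frame(n); cv2.imwrite(f"pics/{n}2.png",f["img"])
    for d in r.mark_of(f,"slide_tab")[:2]: print(n,np.round(d["position"],1),round(d["conf"],2))
s=r.sense();print(s["clock"],s["eef_pos"],s["tcp_rot"],s["contact_force"])
E
```

```text
wrist [ 545.5 -180.2   65.8] 0.9
side [ 549.2 -181.6   65.7] 0.57
3.55 [ 545.0819517  -220.40653457   53.0232947 ] [3.13951687e+00 7.16782238e-04 1.49785306e+00] [-0.34416319 -0.76234053 -0.37040888]
```

View pics/wrist2.png

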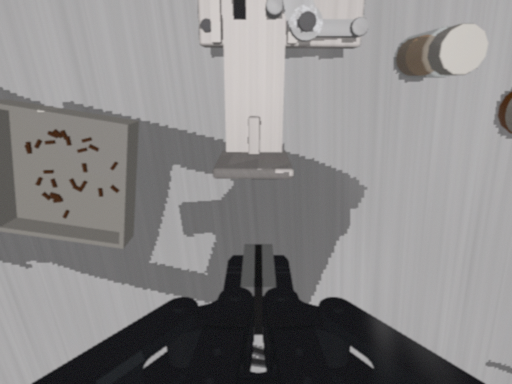

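View pics/side2.png

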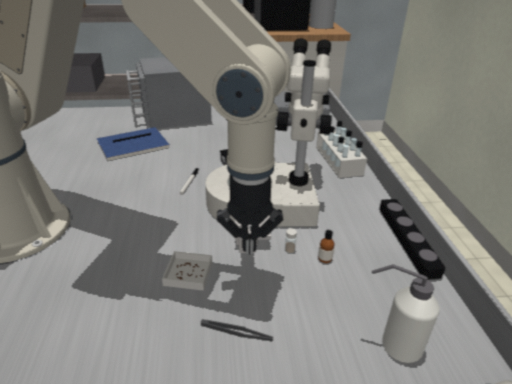

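Call:
move_arm(targets=[-1, 1.2, 0, 0, 0, -1, 2.0, 0, 0, 0, -1, 2.4, 0, 0, 0, -1, 2.7, 0, 0, 0, -1, 3.0, 0, 0, 0, -1, 3.3, 0, 0, 0, -1, 3.6, 0, 0, 0, -1, 3.8, 0, 0, 0, -1, 3.8, 0, 0, 0])

```text
clock: 4.45
eef_pos: [547.1, -181.7, 51.8]
tcp_rot: [3.141, 0.0, 1.499]
contact_force: [0.6, -2.4, 0.2]
opening: 0.003
```

```bash
python3 - <<'E'
from rig import r
import cv2,numpy as np
for n in ("wrist",):
    f=r.grab_frame(n); cv2.imwrite(f"pics/{n}3.png",f["img"])
    for t in ("slide_tab","catch_nose"):
      for d in r.mark_of(f,t)[:2]: print(n,t,np.round(d["position"],1),round(d["conf"],2))
s=r.sense();print(s["clock"],s["eef_pos"],s["tcp_rot"],s["contact_force"])
E
```

```text
wrist slide_tab [ 546.5 -169.9   63.1] 0.94
wrist catch_nose [558.9 -79.2  53.7] 0.9
4.6 [ 547.10746062 -181.74896764   51.75954179] [ 3.14147399e+00 -3.66613872e-05  1.49829069e+00] [-1.01411596 -2.32779769 -0.5857153 ]
```

View pics/wrist3.png

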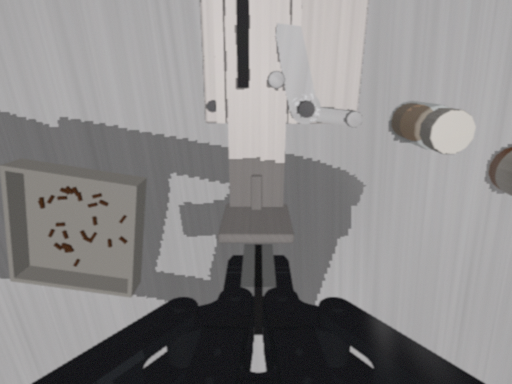

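Call:
move_arm(targets=[-1, 0.3, 0, 0, 0, -1, 0.6, 0, 0, 0, -1, 0.9, 0, 0, 0, -1, 1.2, 0, 0, 0, -1, 1.5, 0, 0, 0, -1, 1.8, 0, 0, 0, -1, 2.1, 0, 0, 0, -1, 2.4, 0, 0, 0, -1, 2.7, 0, 0, 0, -1, 3.0, 0, 0, 0])

```text
clock: 5.6
eef_pos: [549.5, -151.7, 51.8]
tcp_rot: [3.141, 0.0, 1.499]
contact_force: [0.8, -5.8, -1.2]
opening: -0.0
```

Call:
move_arm(targets=[-1, 0.1, 0, 0, 0, -1, 0.2, 0, 0, 0, -1, 0.3, 0, 0, 0, -1, 0.4, 0, 0, 0, -1, 0.4, 0, 0, 0])

```text
clock: 6.1
eef_pos: [549.8, -147.7, 51.8]
tcp_rot: [3.141, 0.0, 1.499]
contact_force: [-0.0, -5.0, -0.4]
opening: -0.0
```

```bash
python3 - <<'E'
from rig import r
import cv2,numpy as np
for n in ("wrist",):
    f=r.grab_frame(n); cv2.imwrite(f"pics/{n}4.png",f["img"])
    for t in ("slide_tab","catch_nose"):
      for d in r.mark_of(f,t)[:2]: print(n,t,np.round(d["position"],1),round(d["conf"],2))
s=r.sense();print(s["clock"],s["eef_pos"],s["tcp_rot"],s["contact_force"])
E
```

```text
wrist slide_tab [ 551.1 -135.5   66.7] 0.94
6.25 [ 549.75482824 -147.68585088   51.80359512] [3.14114275e+00 2.08236451e-04 1.49862325e+00] [ 1.77594918 -4.77020388 -0.82356576]
```

View pics/wrist4.png

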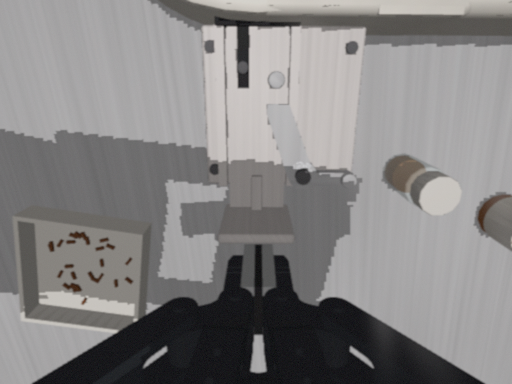

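Call:
move_arm(targets=[-1, 0.1, 0, 0, 0, -1, 0.2, 0, 0, 0, -1, 0.3, 0, 0, 0, -1, 0.3, 0, 0, 0])

```text
clock: 6.65
eef_pos: [550.0, -144.7, 51.8]
tcp_rot: [3.141, 0.0, 1.499]
contact_force: [1.1, -5.5, -0.6]
opening: 0.0
```

Call:
move_arm(targets=[-1, 0.1, 0, 0, 0, -1, 0.1, 0, 0, 0, -1, 0.1, 0, 0, 0])

```text
clock: 6.95
eef_pos: [550.1, -143.8, 51.8]
tcp_rot: [3.141, 0.0, 1.499]
contact_force: [1.1, -5.4, -0.5]
opening: -0.004
```

Call:
move_arm(targets=[-1, 0.1, 0, 0, 0, -1, 0.1, 0, 0, 0, -1, 0.2, 0, 0, 0, -1, 0.2, 0, 0, 0])

```text
clock: 7.35
eef_pos: [550.2, -141.8, 51.8]
tcp_rot: [3.141, 0.0, 1.499]
contact_force: [0.6, -5.8, -1.0]
opening: 0.003
```

Call:
move_arm(targets=[-1, 0.1, 0, 0, 0, -1, 0.1, 0, 0, 0, -1, 0.1, 0, 0, 0])

```text
clock: 7.65
eef_pos: [550.3, -141.1, 51.8]
tcp_rot: [3.141, 0.001, 1.499]
contact_force: [0.2, -6.2, -0.8]
opening: -0.0
```

Call:
move_arm(targets=[-1, 0.05, 0, 0, 0, -1, 0.1, 0, 0, 0, -1, 0.1, 0, 0, 0])

```text
clock: 7.95
eef_pos: [550.4, -140.8, 51.8]
tcp_rot: [3.141, 0.002, 1.499]
contact_force: [0.1, -11.2, -1.2]
opening: 0.004
```

The force rose from 6 to 11 N, so the slide is on its stop. Now I back off steadily.

Call:
move_arm(targets=[-1, -0.2, 0, 0, 0, -1, -0.5, 0, 0, 0, -1, -0.8, 0, 0, 0, -1, -1.1, 0, 0, 0, -1, -1.4, 0, 0, 0, -1, -1.7, 0, 0, 0, -1, -2.2, 0, 0, 0, -1, -3, 0, 0, 0, -1, -4, 0, 0, 0, -1, -4, 0, 0, 0])

```text
clock: 8.95
eef_pos: [547.1, -180.9, 51.7]
tcp_rot: [3.141, 0.0, 1.497]
contact_force: [-0.3, -0.0, -0.2]
opening: 0.003
```

```bash
python3 - <<'E'
from rig import r
import cv2,numpy as np
for n in ("wrist","side"):
    f=r.grab_frame(n); cv2.imwrite(f"pics/{n}5.png",f["img"])
    for t in ("slide_tab","catch_nose"):
      for d in r.mark_of(f,t)[:2]: print(n,t,np.round(d["position"],1),round(d["conf"],2))
s=r.sense();print(s["clock"],s["eef_pos"],s["tcp_rot"],s["contact_force"])
E
```

```text
wrist slide_tab [ 547.7 -143.5   64. ] 0.55
wrist catch_nose [555.9 -80.3  51.9] 0.72
side slide_tab [ 549.4 -150.8   63.8] 0.62
side slide_tab [ 650.8 -128.6    0.7] 0.5
side catch_nose [560.4 -74.7  51.3] 0.5
9.25 [ 547.17050164 -179.47181218   51.73576504] [-3.14150595e+00 -1.26527961e-04  1.49850335e+00] [-0.83171006 -0.80175606 -0.5606807 ]
```

View pics/wrist5.png

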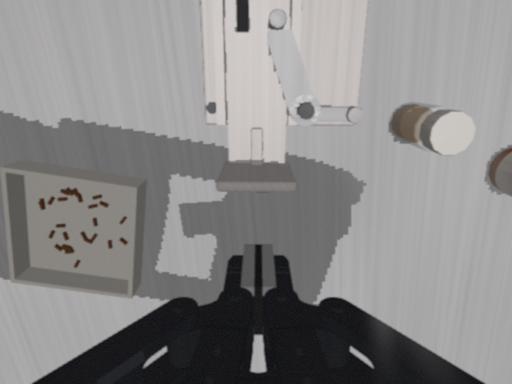

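The tab now stands at row 175, clear of the fingers, with the latch pin (277,18) behind the catch nose. The tab is about 34 mm further in than at the start, so the slide is latched. Next I take the hand away.

Call:
move_arm(targets=[-1, -2, 0, -1, 0, -1, -3, 0, -4, 0, -1, -4, 0, -8, 0, -1, -5, 0, -12, 0, -1, -5, 0, -14, 0, -1, -5, 0, -14, 0, -1, -5, 0, -14, 0, -1, -5, 0, -14, 0])

```text
clock: 10.05
eef_pos: [542.7, -228.9, 190.2]
tcp_rot: [-3.139, -0.001, 1.499]
contact_force: [0.7, 0.3, -0.2]
opening: 0.0
```

```bash
python3 - <<'E'
from rig import r
import cv2,numpy as np
for n in ("top","wrist"):
    f=r.grab_frame(n); cv2.imwrite(f"pics/{n}6.png",f["img"])
    for t in ("slide_tab","catch_nose","petri_dish","sample_vial","seed_tray","forceps","dropper_bottle"):
      for d in r.mark_of(f,t)[:1]: print(n,t,np.round(d["position"],1),round(d["conf"],2))
s=r.sense();print(s["clock"],s["eef_pos"],s["contact_force"],s["qvel"])
E
```

```text
top slide_tab [ 548.9 -143.7   63. ] 0.95
top catch_nose [ 417.  -185.4   -0.8] 0.67
top petri_dish [569.8  62.9  67.5] 0.84
top sample_vial [ 649.2 -130.9   -1.5] 0.52
top seed_tray [ 416.7 -185.2    1. ] 0.73
top dropper_bottle [ 7.160e+02 -1.708e+02  3.000e-01] 0.65
wrist slide_tab [ 546.6 -147.7   66.1] 0.65
wrist sample_vial [ 6.482e+02 -1.309e+02  4.000e-01] 0.69
wrist seed_tray [ 422.4 -189.5    2.5] 0.79
wrist forceps [ 511.  -341.9    0.6] 0.74
wrist dropper_bottle [ 7.197e+02 -1.663e+02 -1.000e-01] 0.68
10.85 [ 543.59477215 -229.57570234  191.77958529] [-0.07064216 -0.67274903 -0.21876242] [ 3.26123931e-03 -1.74261176e-03  6.19351775e-05  2.44000141e-03
  3.20959072e-04  9.63277938e-04]
```

View pics/wrist6.png

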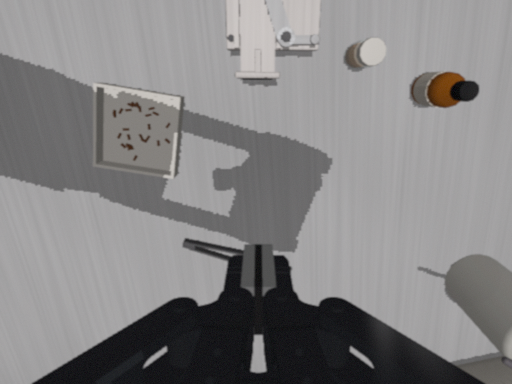

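```bash
python3 -c "
from rig import r
print(r.sign_off())"
```

```text
the job is handed in; nothing more can be done
None
```

The diffuser slide is in and rests on its catch at the middle position. I signed the job off at about 10.9 s of the 32 s; sign-off gives no verdict, so I don't have the result.

- **Push:** I pushed the tab in steadily with the shut fingertips until the force rose from 6 N to about 11 N at the rubbery stop. I then backed off, and the slide sprang back onto its catch.
- **Slide position:** The last checks put the tab at world y of about -144 to -148 mm, against about -181 mm at the start. That is about 34 mm in. The close-up wrist picture taken after letting go showed the latch pin behind the catch nose.
- **Contact:** The gripper ended well clear of everything, and the force reading was near zero.
- **Other things:** The vial, tray, bottle and forceps measured within a few millimetres of where they started. I only measured the dish at the end, and I did not measure the slide box and marker pen. The arm never went near any of those three.
- **A reading that disagreed:** In the last pictures the network reported the catch nose at the seed tray from the top camera and did not find it from the wrist camera. I ignored that report. The catch angle itself is not measured, only judged from the earlier close-up.

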